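# Set up the V-supports by height and lay the stepped arbor level in them

## Task

Make the rail ready for inspecting the stepped arbor: stand the four V-supports upright in the channel, each centred on one of the scribed lines with its V running along the rail, in order of height from the lowest beside the end stop to the tallest at the far end. Then lift the arbor out of its wooden chocks and lay it in the four Vs, thick end towards the end stop and within a centimetre of it, so that it lies level on them, and let go.

Things in the scene. Friction and masses are not known exactly. Their poses are not given: they have to be found in the camera images.
- rail: Green plate bolted to the bench, 92 (x) by 296 mm (y); bright channel along y, floor 15 mm above the bench, between two guides 8 mm high. The channel is 58 mm wide at the floor, 66 mm at the guides' bevelled tops. Dark scribed lines cross it at y = -97, -51, 51, 97 mm; a support stands centred on each. Origin: centre of the underside; z up. Yaw varies, and which end has the stop.
- end_stop: Fixed upright steel plate in the channel at one end or the other of the rail, 14 mm thick (along the rail), 54 mm wide, 80 mm high, top 95 mm above the bench. Origin: centre of its underside on the channel floor, 132 mm from the rail's centre, so the scribed lines are 35, 81, 183 and 229 mm from it. The rail's other end has only a dark crossbar 8 mm high.
- support_a: Loose steel V-support, the lowest of four, 54 mm high, 0.3 kg. Foot 52 (x) by 30 (y) by 8 mm; upright body 52 (x) by 20 mm (y) with a 90 degree V in its top, 22 mm deep, 44 mm wide, running along y; bottom of the V 32.4 mm up, for the 56 mm journal. Same turned half round. Origin: centre of the foot's underside, z up. Grip from above across the 52 mm width (x), TCP about 15 mm below its top.
- support_b: Loose steel V-support, second lowest of four, 64 mm high, 0.3 kg. Foot 52 (x) by 30 (y) by 8 mm; upright body 52 (x) by 20 mm (y) with a 90 degree V in its top, 22 mm deep, 44 mm wide, running along y; bottom of the V 42.3 mm up, for the 42 mm journal. Same turned half round. Origin: centre of the foot's underside, z up. Grip from above across the 52 mm width (x), TCP about 15 mm below its top.
- support_c: Loose steel V-support, second tallest of four, 74 mm high, 0.3 kg. Foot 52 (x) by 30 (y) by 8 mm; upright body 52 (x) by 20 mm (y) with a 90 degree V in its top, 22 mm deep, 44 mm wide, running along y; bottom of the V 52.2 mm up, for the 28 mm journal. Same turned half round. Origin: centre of the foot's underside, z up. Grip from above across the 52 mm width (x), TCP about 15 mm below its top.
- support_d: Loose steel V-support, the tallest of four, 84 mm high, 0.3 kg. Foot 52 (x) by 30 (y) by 8 mm; upright body 52 (x) by 20 mm (y) with a 90 degree V in its top, 22 mm deep, 44 mm wide, running along y; bottom of the V 62.1 mm up, for the 14 mm journal. Same turned half round. Origin: centre of the foot's underside, z up. Grip from above across the 52 mm width (x), TCP about 15 mm below its top.
- arbor: Loose aluminium arbor, 240 mm, 0.5 kg, level in wooden chocks, axis 50 mm up, thick end to the robot. Diameters from the thick end: 56, 42, 36 (grip section), 28, 14 mm; lengths 46, 46, 56, 46, 46. Origin: centre of the thick end's face; x along the axis to the thin end. Centre of mass at x = 105 mm: grip at x = 112. In the Vs its axis is 87 mm up, 5 mm off the stop plate.
- chocks: Fixed wooden chocks under the arbor: board 170 (x) by 70 by 14 mm with two notched uprights 60 mm wide, 22 mm thick, up to 52 mm high, 51 mm either side of the middle; 80 mm free between them. Origin: centre of the underside, below the arbor's middle; x along the arbor to its thin end. Elsewhere: a lamp's head hangs 0.15 m above the bench beyond x = 0.66 m, y 0.09 to 0.37 m: keep clear.

How it is judged:
By the outcome, as a careful person would: the job done as asked, in the order asked, and still so for the second after the job is handed in, with the robot touching nothing.
It also fails if it takes over 125 s, if anything falls off the work surface, if the arm or the gripper's body presses on something with over 40 N, if the wrist force passes 120 N, or if a joint passes its speed limit or range.

## Robot

A 7-joint arm with a two-finger parallel gripper is mounted at the origin on a cart in front of the work surface, level with it; the furniture and walls round the work are solid. World frame = base frame: x ahead of the robot, y to its left, z up, the work surface at z = 0. Lengths are in m, angles in rad, forces in N, time in s.
With the tool pointing down it reaches from about 0.4 to 0.9 m from the base axis. Payload 5.6 kg.
Tool frame: the origin (TCP) lies between the finger pads, 19 mm behind the fingertips; this is the grasp point; z points along the fingers, y is the line along which they close (so a half turn about z gives the same grasp; the last joint's range is limited). The gripper opens to 92 mm and grips with 3 to 60 N. Pads are 20 mm wide; open, the fingers measure 128 mm over their backs; the gripper's body (75 mm by 189 mm) begins 69 mm behind the grasp point.
Start: joints at [-1.381, 0.468, -0.012, 1.603, 0.006, 1.071, -0.056], TCP at [0.15, 0.632, 0.233] pointing down, gripper open.
Joint ranges: [-2.53, 2.53], [-0.31, 2.02], [-1.57, 1.55], [0.28, 2.44], [-1.29, 4.43], [0.15, 1.84], [-2.92, 2.92]. Speed limits (rad/s): [2.57, 2.57, 3.14, 3.14, 3.14, 3.14, 3.14].

## Interface

Orientations are given as a rotation vector (axis times angle).
In Python, from station import r gives the robot as it stands.
- The arm moves only by the shell command python3 -m jog 'ROWS' [FORCE]. ROWS is JSON, a list of rows, each an object with "dr": the turn, a rotation vector about the world's x, y, z in rad, a list of three; "xyz": the shift along the world's x, y, z in mm, a list of three; "hand": the opening, from 0 (shut) to 1 (fully open). A call has 1 to 8 rows; each row shifts and turns the commanded pose from where the row before left it; what a row does not reach is not made up. A row lasts 1/12 s, in which the tool goes at most 41.7 mm and 7.16 degrees, less where a joint would pass 70% of its speed; a pose out of reach is approached as far as the arm can. A call with a gripper value outside its range is refused whole. The fingers move at their own pace and stop on an object; FORCE is the grip in N (left out, the last holds). Time passes only in rows, so rows that do not move let the fingers close. It gives the time, the measured TCP pose, the force, the opening and the grip force at its end, in the units of the state.
- r.sense(): the state, without advancing time (a new reading comes with each control period).
- r.snapshot(name): name is "scene" or "top" or "wrist"; returns the picture (400x640x3 uint8, blue, green, red); there is no depth.
- r.camera_params(name): a dict with "fx", "fy", "cx", "cy" (pixels), "R" (3x3) and "t" (3): a world point X has camera coordinates R X + t. Camera axes: x right, y down, z forward; pixel columns grow to the right and rows downward; lengths in m; the calibration is good to about 2 mm. A picture is of the moment at which its call begins: read the wrist's pose just before it. camera_params takes no time and is no camera call; for the wrist camera it gives the pose at the moment of the call.
- r.job_done(): hands the job in; it is judged then, once.
The state is a dict: "t": time; "joints": joint angles; "qd": joint speeds; "effort": joint torques, N m; "tcp_pos": TCP position; "ee_rot": TCP orientation; "ft_force": force on the tool from outside, world axes, zero at the start; "torque": the same for the moment, N m; "grip_width": finger opening in m; "grip_force": force on a finger pad.
Only numpy, scipy, OpenCV 4.12 (cv2) and the standard library are available. Lean on these libraries where they do the work, as an engineer would, in place of code of your own. Each camera call takes 0.05 s, during which the arm holds its last target. There are 200 camera calls.

## Working session

There is one attempt and no reset: what is moved stays moved. The work goes in short steps, Python scripts to look and compute and a shell command to move; the robot and the scene stay as the last step left them, time stands still between calls to the robot, and variables do not carry over. Pictures are saved under pics/ and viewed, at most 14 in all, crops included, and the job is handed in when it is done.

```bash
mkdir -p pics; ls; python3 - <<'E'
from station import r
import cv2
for n in("scene","top"):
    cv2.imwrite(f"pics/{n}0.png",r.snapshot(n)); p=r.camera_params(n); print(n,p)
s=r.sense();print(s)
E
```

```text
pics
scene {'fx': 400.3380593441594, 'fy': 400.3380593441594, 'cx': 315.48692826026905, 'cy': 201.42744297698349, 'R': array([[ 0.81001062, -0.58601765,  0.02158934],
       [-0.29305084, -0.43640346, -0.85068985],
       [ 0.50794093,  0.68274104, -0.52522441]]), 't': array([-0.41173078,  0.19938708,  0.7670142 ])}
top {'fx': 379.2080788682101, 'fy': 379.2080788682101, 'cx': 318.79280832070714, 'cy': 196.1517045989595, 'R': array([[ 0.007363  , -0.99985721,  0.01521029],
       [-0.99490524, -0.00885424, -0.10042492],
       [ 0.10054525, -0.01439336, -0.99482837]]), 't': array([-0.00948956,  0.51231542,  0.99902464])}
{'t': 0.1, 'joints': array([-1.38098878,  0.46829454, -0.01158737,  1.60354866,  0.0059869 ,
        1.0714164 , -0.0563001 ]), 'qd': array([ 0.00187397, -0.00214723, -0.0002046 , -0.00018028, -0.00068011,
       -0.00024632, -0.00105841]), 'effort': array([ 6.96484258e-04, -5.21643126e+01, -1.26964800e-02, -2.44367748e+01,
       -5.68548229e-02,  1.40005059e-02,  4.83076985e-05]), 'tcp_pos': array([0.14991371, 0.6319493 , 0.23242496]), 'ee_rot': array([-3.64990769e-01, -3.12023957e+00,  2.56149200e-03]), 'ft_force': array([0.10631468, 0.09392823, 0.18060008]), 'torque': array([0.01059474, 0.00243507, 0.02549265]), 'grip_force': 0.0, 'grip_width': 0.09233798036615241}
```

View pics/scene0.png

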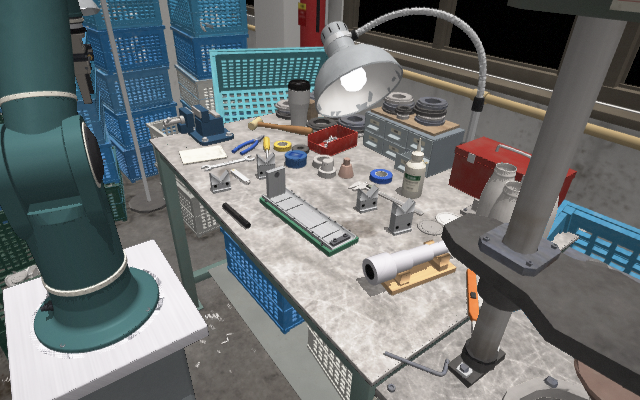

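View pics/top0.png

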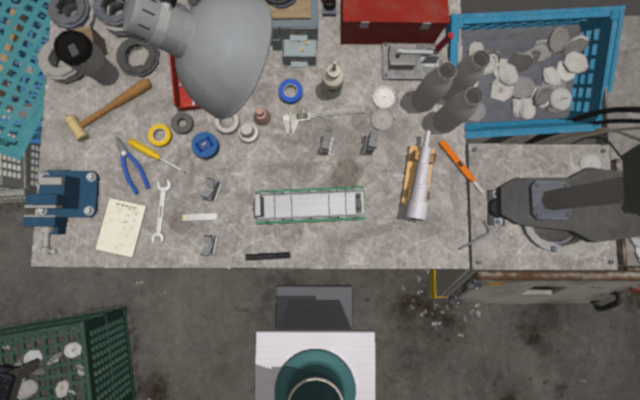

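The stop is at the rail's left (+y) end (top view about 262,205). Two supports stand left of the rail (213,188 and 209,245), two sit ahead (326,142 and 370,142), and the arbor lies at the right, thick end at (418,215). I'll zoom in.

```bash
cat > h.py <<'E'
import numpy as np, cv2
from station import r
def ray(p,uv,z):
    R,t=np.array(p["R"]),np.array(p["t"]); C=-R.T@t
    d=R.T@np.array([(uv[0]-p["cx"])/p["fx"],(uv[1]-p["cy"])/p["fy"],1.])
    return C+d*(z-C[2])/d[2]
def proj(p,X):
    c=np.array(p["R"])@np.array(X)+np.array(p["t"]); return np.array([p["fx"]*c[0]/c[2]+p["cx"],p["fy"]*c[1]/c[2]+p["cy"]])
E
python3 - <<'E'
from h import *
t=cv2.imread("pics/top0.png");s=cv2.imread("pics/scene0.png")
a=cv2.resize(t[115:265,190:450],(780,450),interpolation=cv2.INTER_CUBIC)
cv2.imwrite("pics/topc.png",a)
cv2.imwrite("pics/scenec.png",cv2.resize(s[140:300,195:465],(800,474),interpolation=cv2.INTER_CUBIC))
p=r.camera_params("top")
for n,uv in dict(s1=(213,188),s2=(209,245),s3=(326,142),s4=(370,142)).items(): print(n,ray(p,uv,.06))
for n,uv in dict(L=(255,205),R=(367,205)).items(): print(n,ray(p,uv,.015))
print(ray(p,(418,217),.05),ray(p,(428,135),.05))
E
```

```text
s1 [0.52782799 0.27112426 0.06      ]
s2 [0.38036629 0.27615253 0.06      ]
s3 [ 0.65338875 -0.02287707  0.06      ]
s4 [ 0.65468945 -0.1397822   0.06      ]
L [0.48775811 0.16774982 0.015     ]
R [ 0.49036376 -0.13729441  0.015     ]
[ 0.45705706 -0.26677738  0.05      ] [ 0.6781585  -0.29803202  0.05      ]
```

View pics/topc.png

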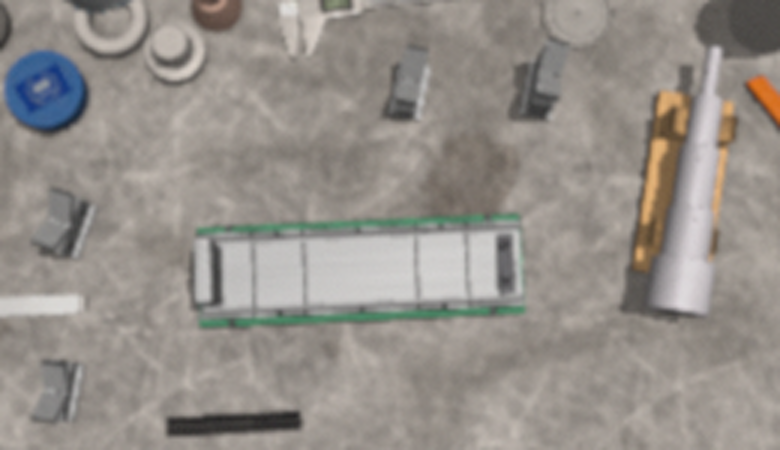

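View pics/scenec.png

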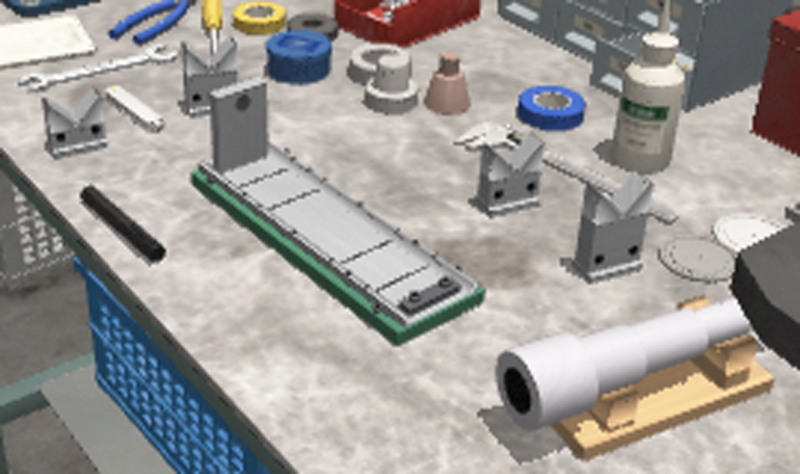

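The zoomed views suggest the near-left support is lowest and the one at top-view (370,142) tallest. The arbor's thick end faces the robot. Next, wrist-camera views to measure everything.

```bash
python3 -m jog '[{"dr":[0,0,-0.11],"xyz":[20,-30,5]},{"dr":[0,0,-0.11],"xyz":[20,-30,5]},{"dr":[0,0,-0.11],"xyz":[20,-30,5]},{"dr":[0,0,-0.11],"xyz":[20,-30,5]},{"dr":[0,0,-0.11],"xyz":[20,-30,5]},{"dr":[0,0,-0.11],"xyz":[20,-30,5]},{"dr":[0,0,-0.11],"xyz":[20,-30,5]},{"dr":[0,0,-0.11],"xyz":[20,-30,5]}]'
python3 -m jog '[{"dr":[0,0,-0.11],"xyz":[20,-30,5]},{"dr":[0,0,-0.11],"xyz":[20,-30,5]},{"dr":[0,0,-0.11],"xyz":[20,-30,5]},{"dr":[0,0,-0.13],"xyz":[20,-30,5]},{"xyz":[0,0,0]},{"xyz":[0,0,0]}]'
python3 - <<'E'
from h import *
p=r.camera_params("wrist"); im=r.snapshot("wrist"); cv2.imwrite("pics/w1.png",im)
import pickle; pickle.dump(p,open("w1.pkl","wb"))
print(p, -p["R"].T@p["t"], r.sense()["joints"])
a,b=r.camera_params("top"),r.camera_params("scene")
P=lambda p:np.diag([1,1,1])@np.array([[p["fx"],0,p["cx"]],[0,p["fy"],p["cy"]],[0,0,1]])@np.c_[p["R"],p["t"]]
X=cv2.triangulatePoints(P(a),P(b),np.array([[490.],[205]]),np.array([[443.],[235]]));print((X[:3]/X[3]).T)
E
```

```text
{'fx': 337.2506688852676, 'fy': 337.2506688852676, 'cx': 322.8899989340487, 'cy': 196.25071703651255, 'R': array([[ 0.22989289,  0.97321528, -0.00113513],
       [ 0.94363933, -0.22262079,  0.24491793],
       [ 0.23810517, -0.05737604, -0.96954315]]), 't': array([-0.649282  , -0.02872084,  0.3898859 ])} [0.08353358 0.64786741 0.38430844] [-1.38102078  0.4681757  -0.01159658  1.60335415  0.00600707  1.07139979
 -0.05628085]
[[ 0.47677572 -0.38509115  0.20507158]]invalid input
invalid input
```

View pics/w1.png

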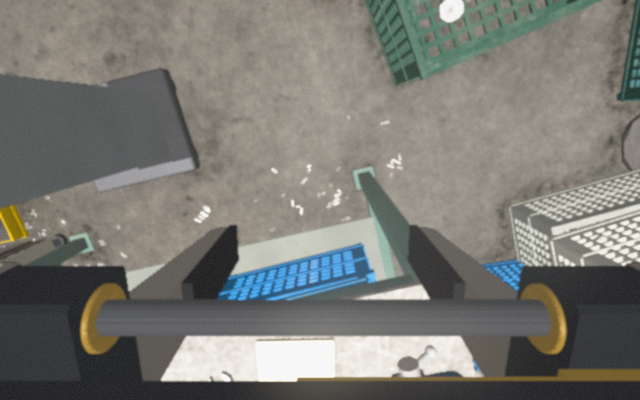

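The moves were refused because every key is required. The wrist view shows the floor in front of the bench.

```bash
python3 -m jog '[{"dr":[0,0,-0.11],"xyz":[25,-35,2],"hand":1},{"dr":[0,0,-0.11],"xyz":[25,-35,2],"hand":1},{"dr":[0,0,-0.11],"xyz":[25,-35,2],"hand":1},{"dr":[0,0,-0.11],"xyz":[25,-35,2],"hand":1},{"dr":[0,0,-0.11],"xyz":[25,-35,2],"hand":1},{"dr":[0,0,-0.11],"xyz":[25,-35,2],"hand":1}]'
python3 -m jog '[{"dr":[0,0,-0.11],"xyz":[25,-35,2],"hand":1},{"dr":[0,0,-0.11],"xyz":[25,-35,2],"hand":1},{"dr":[0,0,-0.11],"xyz":[25,-35,2],"hand":1},{"dr":[0,0,-0.11],"xyz":[25,-35,2],"hand":1},{"dr":[0,0,-0.11],"xyz":[25,-35,2],"hand":1},{"dr":[0,0,-0.13],"xyz":[25,-35,2],"hand":1},{"dr":[0,0,0],"xyz":[0,0,0],"hand":1},{"dr":[0,0,0],"xyz":[0,0,0],"hand":1}]'
python3 - <<'E'
from h import *
p=r.camera_params("wrist"); im=r.snapshot("wrist"); cv2.imwrite("pics/w2.png",im)
import pickle; pickle.dump(p,open("w2.pkl","wb"))
print(-p["R"].T@p["t"],p["R"])
E
```

```text
t: 0.65
tcp_pos: [0.2959, 0.4273, 0.2449]
ee_rot: [-1.364, -2.83, 0.0]
ft_force: [0.1, 0.1, 0.4]
grip_width: 0.0921
grip_force: 0.0
t: 1.32
tcp_pos: [0.4414, 0.224, 0.2566]
ee_rot: [2.223, 2.219, 0.0]
ft_force: [-0.3, 0.6, -0.5]
grip_width: 0.0917
grip_force: 0.0
[0.44153897 0.29219393 0.40852384] [[ 9.99999001e-01 -8.85519757e-04  1.10165711e-03]
 [-1.12755167e-03 -9.69776962e-01  2.43990518e-01]
 [ 8.52303260e-04 -2.43991516e-01 -9.69776992e-01]]
```

View pics/w2.png

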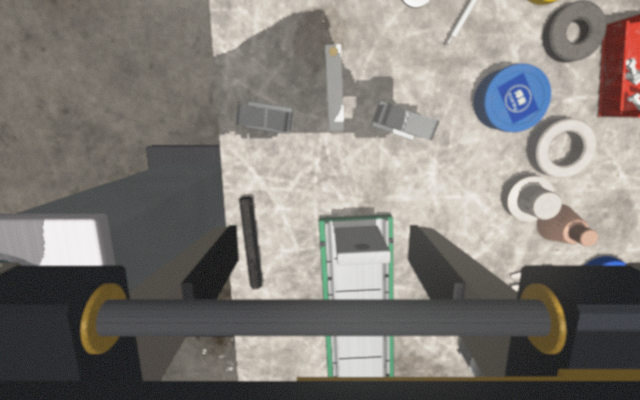

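w2: support s2 at about (265,118), s1 at (405,122), rail's stop end at (358,235). Now the other side.

```bash
python3 -m jog '[{"dr":[0,0,0],"xyz":[13,-36,0],"hand":1},{"dr":[0,0,0],"xyz":[13,-36,0],"hand":1},{"dr":[0,0,0],"xyz":[13,-36,0],"hand":1},{"dr":[0,0,0],"xyz":[13,-36,0],"hand":1},{"dr":[0,0,0],"xyz":[13,-36,0],"hand":1},{"dr":[0,0,0],"xyz":[13,-36,0],"hand":1}]' >/dev/null
python3 -m jog '[{"dr":[0,0,0],"xyz":[13,-36,0],"hand":1},{"dr":[0,0,0],"xyz":[13,-36,0],"hand":1},{"dr":[0,0,0],"xyz":[13,-36,0],"hand":1},{"dr":[0,0,0],"xyz":[13,-36,0],"hand":1},{"dr":[0,0,0],"xyz":[13,-36,0],"hand":1},{"dr":[0,0,0],"xyz":[0,0,0],"hand":1},{"dr":[0,0,0],"xyz":[0,0,0],"hand":1}]'
python3 - <<'E'
from h import *
import pickle
p=r.camera_params("wrist"); im=r.snapshot("wrist"); cv2.imwrite("pics/w3.png",im)
pickle.dump(p,open("w3.pkl","wb"))
w2=cv2.imread("pics/w2.png"); p2=pickle.load(open("w2.pkl","rb"))
out=[]
for q,i,X in((p2,w2,[.38,.276,.04]),(p2,w2,[.528,.271,.04]),(p,im,[.653,-.023,.04]),(p,im,[.655,-.14,.04])):
    u,v=proj(q,X).round().astype(int); u0,v0=max(u-45,0),max(v-40,0); print(u0,v0)
    out.append(cv2.resize(i[v0:v0+75,u0:u0+100],(400,300),interpolation=cv2.INTER_CUBIC))
cv2.imwrite("pics/m.png",np.vstack([np.hstack(out[:2]),np.hstack(out[2:])]))
E
```

```text
t: 2.45
tcp_pos: [0.5834, -0.1703, 0.2556]
ee_rot: [-2.218, -2.223, 0.002]
ft_force: [0.6, 0.7, 0.1]
grip_width: 0.092
grip_force: 0.0
220 87
358 92
348 0
344 108
```

View pics/w3.png

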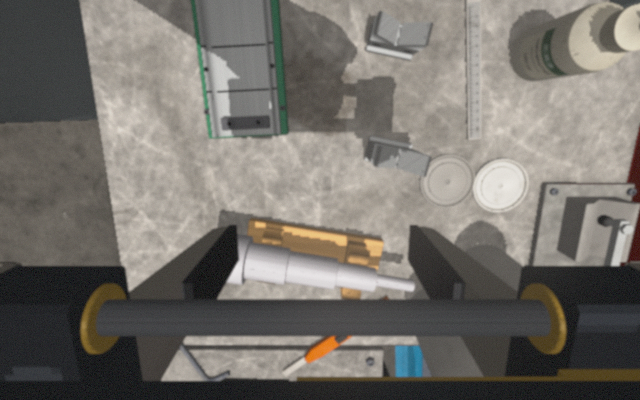

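View pics/m.png

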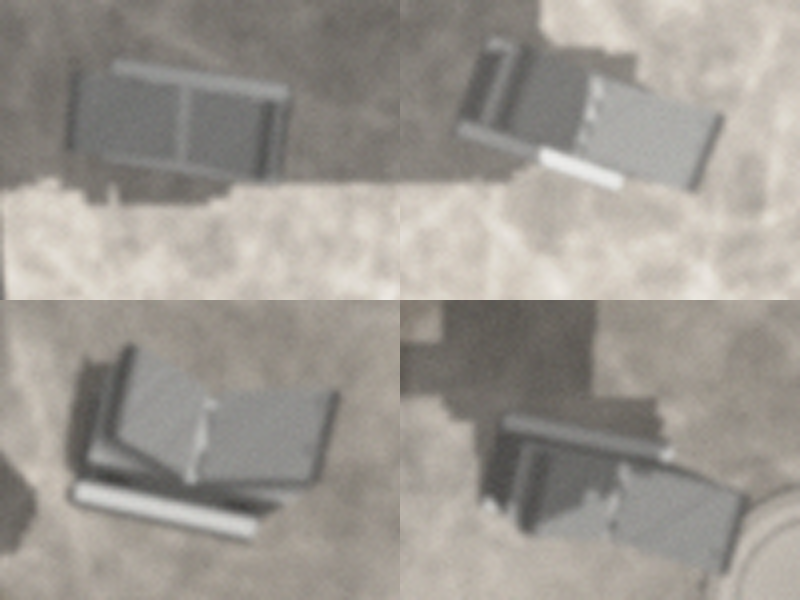

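w3/m: supports s3 at (400,38), s4 at (397,155), rail's far end at (245,120), arbor at (235–410, 262–285). I'll pin down which support is which by projecting the candidate heights into the scene view.

```bash
python3 - <<'E'
from h import *
p=r.camera_params("scene")
for n,X,m in(("s2",(.38,.276),56),("s1",(.528,.271),60),("s3",(.653,-.023),70),("s4",(.655,-.14),92)):
    b=proj(p,(*X,0)); print(n,m,[(h,round(2.963*(b-proj(p,(*X,h/1e3)))[1])) for h in(54,64,74,84)])
s=cv2.imread("pics/scene0.png"); out=[]
for u,v in((220,180),(265,162),(368,198),(401,213)):
    out.append(cv2.resize(s[v-21:v+29,u-33:u+33],(396,300),interpolation=cv2.INTER_CUBIC)); print(u-33,v-21)
cv2.imwrite("pics/m2.png",np.vstack([np.hstack(out[:2]),np.hstack(out[2:])]))
E
```

```text
s2 56 [(54, 49), (64, 59), (74, 68), (84, 78)]
s1 60 [(54, 47), (64, 56), (74, 66), (84, 75)]
s3 70 [(54, 51), (64, 61), (74, 71), (84, 81)]
s4 92 [(54, 53), (64, 64), (74, 74), (84, 85)]
187 159
232 141
335 177
368 192
```

View pics/m2.png

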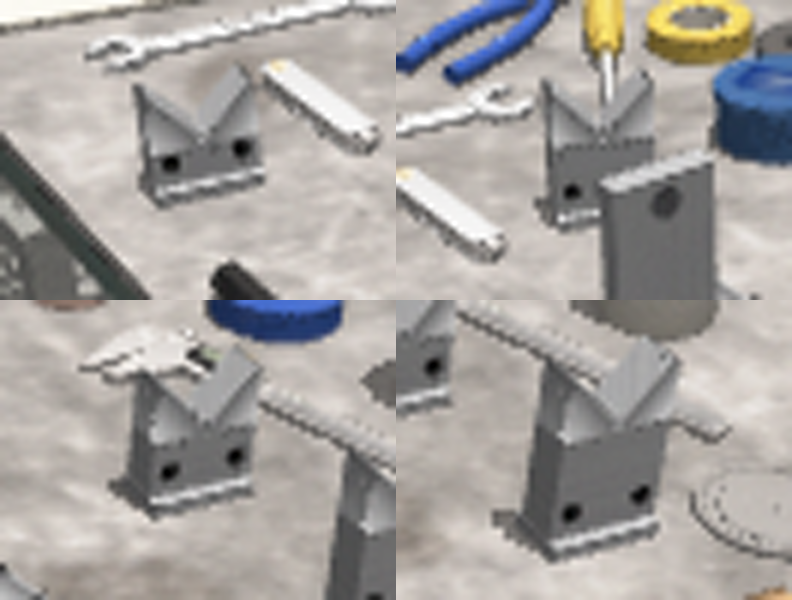

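The scene crops give the heights: gap from holes to V bottom grows s2 < s3 < s1 < s4, so a=s2, b=s3, c=s1, d=s4. Now positions from picked corners, checked against the 52 × 20 mm body.

```bash
cat > pk.py <<'E'
from h import *
import pickle
p2,p3=[pickle.load(open(f"w{i}.pkl","rb")) for i in(2,3)]
# name: cam, origin, h, LB, LF, RB, RF, VB, VF
D=dict(a=(p2,(220,87),.054,.0324,[(76,72),(72,150),(268,98),(264,178),(184,82),(181,163)]),
 c=(p2,(358,92),.074,.0522,[(130,58),(110,128),(322,112),(292,190),(195,75),(183,150)]),
 b=(p3,(348,0),.064,.0423,[(130,45),(112,137),(338,92),(318,182),(210,100),(190,182)]),
 d=(p3,(344,108),.084,.0621,[(130,140),(118,230),(345,195),(325,272),(228,165),(212,240)]))
for n,(p,o,h,hv,P) in D.items():
    W=[ray(p,(o[0]+(x+.5)/4-.5,o[1]+(y+.5)/4-.5),z)[:2]*1e3 for (x,y),z in zip(P,[h]*4+[hv]*2)]
    W=np.array(W); LB,LF,RB,RF,VB,VF=W
    ang=lambda v:np.degrees(np.arctan2(v[1],v[0])).round(1)
    print(n,"ctr",W[:4].mean(0).round(1),"vctr",((VB+VF)/2).round(1),"wid",np.linalg.norm(RB-LB).round(1),np.linalg.norm(RF-LF).round(1),"dep",np.linalg.norm(LB-LF).round(1),np.linalg.norm(RB-RF).round(1),"yaw",ang(RB-LB),ang(RF-LF),ang(LB-LF)-90,ang(RB-RF)-90,ang(VB-VF)-90)
E
python3 pk.py
python3 - <<'E'
from h import *
import pickle
# rail: green mask in top view + wrist views, dark lines
for k in("2","3"):
    p=pickle.load(open(f"w{k}.pkl","rb")); im=cv2.imread(f"pics/w{k}.png"); hsv=cv2.cvtColor(im,cv2.COLOR_BGR2HSV)
    m=cv2.inRange(hsv,(65,90,40),(90,255,255)); m[300:]=0; m[:, :150]=0; m[:,450:]=0
    for v in range(0,300,20):
        x=np.flatnonzero(m[v]); 
        if len(x)>3:
            A=ray(p,(x.min(),v),.012)[:2]*1e3;B=ray(p,(x.max()+1,v),.012)[:2]*1e3; print(k,v,x.min(),x.max(),A.round(1),B.round(1),((A+B)/2).round(1))
im=cv2.imread("pics/top0.png");p=r.camera_params("top");hsv=cv2.cvtColor(im,cv2.COLOR_BGR2HSV)
m=cv2.inRange(hsv,(65,90,40),(90,255,255));m[:180]=0;m[230:]=0;m[:,:240]=0;m[:,380:]=0
ys,xs=np.nonzero(m); W=np.array([ray(p,(x,y),.012)[:2]*1e3 for x,y in zip(xs,ys)],np.float32)
print(cv2.minAreaRect(W))
E
```

```text
a ctr [379.8 285.9] vctr [379.4 286. ] wid 48.9 49.7 dep 19.5 20.1 yaw -7.6 -8.2 -6.599999999999994 -4.5 -4.599999999999994
c ctr [527.4 281.9] vctr [526.4 283.7] wid 48.7 47.7 dep 16.9 19.5 yaw -15.1 -18.2 -13.900000000000006 -17.299999999999997 -6.0
b ctr [658.6 -26.7] vctr [657.5 -28. ] wid 49.7 49.9 dep 19.8 19.6 yaw -11.3 -11.1 -9.700000000000003 -9.200000000000003 -11.700000000000003
d ctr [ 658.8 -147.3] vctr [ 661.2 -148.6] wid 53.7 51.8 dep 21.7 19.1 yaw -13.9 -11.3 -5.299999999999997 -10.099999999999994 -8.799999999999997
2 260 322 325 [440.7 108.8] [445.8 108.7] [443.2 108.8]
2 280 323 391 [441.9  80.8] [531.2  80.6] [486.6  80.7]
3 0 192 277 [444.9  11.4] [535.6  11.6] [490.2  11.5]
3 20 194 279 [445.2  -7.8] [537.2  -7.6] [491.2  -7.7]
3 40 198 280 [447.8 -27.6] [537.7 -27.3] [492.7 -27.4]
3 60 200 282 [448.2 -47.8] [539.3 -47.6] [493.8 -47.7]
3 80 202 283 [448.6 -68.7] [539.9 -68.4] [494.3 -68.5]
3 100 205 284 [450.2 -90.1] [540.5 -89.8] [495.4 -89.9]
3 120 207 285 [ 450.7 -112.1] [ 541.1 -111.8] [ 495.9 -112. ]
((489.89288330078125, 18.457237243652344), (88.4736328125, 285.9361877441406), 3.0719339847564697)
```

```bash
python3 - <<'E'
from h import *
import pickle
def lines(im,p,name,us):
    g=cv2.cvtColor(im,cv2.COLOR_BGR2GRAY).astype(np.float32)
    # sample along rail centreline by world y
    ys=np.arange(-140,175,.5); prof=[]
    for y in ys:
        v=[]
        for dx in range(-22,23,4):
            uv=proj(p,((491-.0485*(y-0)+dx)/1e3,(y+.0485*dx)/1e3,.015)); v.append(uv)
        v=np.array(v,np.float32)
        prof.append(cv2.remap(g,v[:,:1],v[:,1:],cv2.INTER_LINEAR,borderValue=np.nan).mean() if (v.min()>=0 and v[:,1].max()<us and v[:,0].max()<639) else np.nan)
    prof=np.array(prof); 
    b=cv2.GaussianBlur(np.nan_to_num(prof).reshape(1,-1),(1,1),0)[0]
    for i in range(12,len(ys)-12):
        w=prof[i-12:i+13]
        if not np.isnan(w).any() and prof[i]==w.min() and np.median(w)-prof[i]>8:
            d=np.clip(np.median(w)-8-w,0,None)*0+np.clip(np.median(w)-w-4,0,None); print(name,"dark line y",((d*ys[i-12:i+13]).sum()/d.sum()).round(2),"depth",round(float(np.median(w)-prof[i])))
for k in"23": lines(cv2.imread(f"pics/w{k}.png"),pickle.load(open(f"w{k}.pkl","rb")),"w"+k,(295 if k=="2" else 225))
lines(cv2.imread("pics/top0.png"),r.camera_params("top"),"top",400)
s=r.sense();print(s["tcp_pos"],abs(s["qd"]).max())
E
```

```text
w2 dark line y 68.09 depth 52
w2 dark line y 166.92 depth 27
w3 dark line y -129.31 depth 26
w3 dark line y -79.41 depth 45
w3 dark line y -33.34 depth 43
top dark line y -77.92 depth 21
top dark line y -31.85 depth 19
top dark line y 69.82 depth 21
top dark line y 115.81 depth 22
top dark line y 149.55 depth 26
[ 0.58339621 -0.16830618  0.25554792] 0.030788199476463097
```

Rail centre (wrist frame) is (489.9, 17.5) mm with yaw +2.8°. Stations: a (485.2,114.4), b (487.4,68.4), c (492.4,-33.4), d (494.6,-79.4). Starting with d at about (659.5,-148), yaw -11°.

```bash
python3 -m jog '[{"dr":[0,0,-0.07],"xyz":[26,7,-30],"hand":1},{"dr":[0,0,-0.06],"xyz":[25,7,-30],"hand":1},{"dr":[0,0,-0.06],"xyz":[25,6,-30],"hand":1},{"dr":[0,0,0],"xyz":[0,0,-30],"hand":1},{"dr":[0,0,0],"xyz":[0,0,0],"hand":1},{"dr":[0,0,0],"xyz":[0,0,0],"hand":1},{"dr":[0,0,0],"xyz":[0,0,0],"hand":1}]'
```

```text
t: 3.08
tcp_pos: [0.6596, -0.1491, 0.1382]
ee_rot: [2.417, 2.005, 0.002]
ft_force: [-0.4, -0.2, 0.4]
grip_width: 0.092
grip_force: 0.0
```

```bash
python3 -m jog '[{"dr":[0,0,0],"xyz":[0,1,-25],"hand":1},{"dr":[0,0,0],"xyz":[0,0,-25],"hand":1},{"dr":[0,0,0],"xyz":[0,0,-19],"hand":1},{"dr":[0,0,0],"xyz":[0,0,0],"hand":1},{"dr":[0,0,0],"xyz":[0,0,0],"hand":1},{"dr":[0,0,0],"xyz":[0,0,0],"hand":0.4},{"dr":[0,0,0],"xyz":[0,0,0],"hand":0.4},{"dr":[0,0,0],"xyz":[0,0,0],"hand":0.4}]' 25
python3 -m jog '[{"dr":[0,0,0],"xyz":[0,0,0],"hand":0.4},{"dr":[0,0,0],"xyz":[0,0,0],"hand":0.4},{"dr":[0,0,0],"xyz":[0,0,0],"hand":0.4},{"dr":[0,0,0],"xyz":[0,0,0],"hand":0.4}]'
```

```text
t: 3.75
tcp_pos: [0.6604, -0.1492, 0.0696]
ee_rot: [2.417, 2.003, 0.004]
ft_force: [-0.7, 0.1, 0.3]
grip_width: 0.0739
grip_force: 0.0
t: 4.08
tcp_pos: [0.6598, -0.149, 0.0678]
ee_rot: [2.418, 2.004, 0.001]
ft_force: [1.5, 0.0, 0.2]
grip_width: 0.052
grip_force: 24.9
```

```bash
python3 -m jog '[{"dr":[0,0,0],"xyz":[0,0,30],"hand":0.4},{"dr":[0,0,0],"xyz":[0,0,30],"hand":0.4},{"dr":[0,0,0.06],"xyz":[-33,14,0],"hand":0.4},{"dr":[0,0,0.06],"xyz":[-33,14,0],"hand":0.4},{"dr":[0,0,0.06],"xyz":[-33,14,0],"hand":0.4},{"dr":[0,0,0.055],"xyz":[-33,14,0],"hand":0.4},{"dr":[0,0,0],"xyz":[-33,13,0],"hand":0.4}]'
python3 -m jog '[{"dr":[0,0,0],"xyz":[0,0,0],"hand":0.4},{"dr":[0,0,0],"xyz":[0,0,0],"hand":0.4},{"dr":[0,0,0],"xyz":[0,0,0],"hand":0.4},{"dr":[0,0,0],"xyz":[0,0,0],"hand":0.4}]'
```

```text
t: 4.67
tcp_pos: [0.4919, -0.0791, 0.127]
ee_rot: [-2.164, -2.276, 0.001]
ft_force: [-1.0, -0.3, -1.7]
grip_width: 0.0519
grip_force: 24.9
t: 5.0
tcp_pos: [0.4955, -0.0804, 0.1277]
ee_rot: [2.167, 2.273, 0.0]
ft_force: [0.0, 0.4, -4.0]
grip_width: 0.0518
grip_force: 25.0
```

```bash
python3 -m jog '[{"dr":[0,0,0],"xyz":[-1,1,-17],"hand":0.4},{"dr":[0,0,0],"xyz":[0,0,-17],"hand":0.4},{"dr":[0,0,0],"xyz":[0,0,-6],"hand":0.4},{"dr":[0,0,0],"xyz":[0,0,-3],"hand":0.4},{"dr":[0,0,0],"xyz":[0,0,0],"hand":0.4},{"dr":[0,0,0],"xyz":[0,0,-2],"hand":0.4},{"dr":[0,0,0],"xyz":[0,0,0],"hand":0.4},{"dr":[0,0,0],"xyz":[0,0,0],"hand":0.4}]'
```

```text
t: 5.67
tcp_pos: [0.4938, -0.0791, 0.083]
ee_rot: [2.167, 2.273, 0.001]
ft_force: [-0.3, 0.8, -3.3]
grip_width: 0.0517
grip_force: 25.0
```

```bash
python3 -m jog '[{"dr":[0,0,0],"xyz":[0,-1,-1],"hand":0.4},{"dr":[0,0,0],"xyz":[0,0,-1],"hand":0.4},{"dr":[0,0,0],"xyz":[0,0,0],"hand":0.4},{"dr":[0,0,0],"xyz":[0,0,0],"hand":0.4}]'
python3 -m jog '[{"dr":[0,0,0],"xyz":[0,0,0],"hand":0.9},{"dr":[0,0,0],"xyz":[0,0,0],"hand":0.9},{"dr":[0,0,0],"xyz":[0,0,0],"hand":0.9},{"dr":[0,0,0],"xyz":[0,0,0],"hand":0.9},{"dr":[0,0,0],"xyz":[0,0,30],"hand":1},{"dr":[0,0,0],"xyz":[0,0,40],"hand":1},{"dr":[0,0,0],"xyz":[0,0,40],"hand":1}]'
python3 -m jog '[{"dr":[0,0,-0.08],"xyz":[4,40,0],"hand":1},{"dr":[0,0,-0.08],"xyz":[4,40,0],"hand":1},{"dr":[0,0,-0.08],"xyz":[4,40,0],"hand":1},{"dr":[0,0,-0.08],"xyz":[4,40,0],"hand":1},{"dr":[0,0,0],"xyz":[4,40,0],"hand":1},{"dr":[0,0,0],"xyz":[4,40,0],"hand":1},{"dr":[0,0,0],"xyz":[4,40,0],"hand":1},{"dr":[0,0,0],"xyz":[4,40,0],"hand":1}]' | head -3
python3 -m jog '[{"dr":[0,0,0],"xyz":[0,40,-30],"hand":1},{"dr":[0,0,0],"xyz":[0,0,-30],"hand":1},{"dr":[0,0,0],"xyz":[0,0,0],"hand":1},{"dr":[0,0,0],"xyz":[0,0,0],"hand":1},{"dr":[0,0,0],"xyz":[0,0,0],"hand":1},{"dr":[0,0,0],"xyz":[0,0,0],"hand":1}]'
```

```text
t: 6.0
tcp_pos: [0.494, -0.0794, 0.0826]
ee_rot: [-2.167, -2.274, -0.004]
ft_force: [-3.6, 2.8, 16.1]
grip_width: 0.052
grip_force: 25.0
t: 6.58
tcp_pos: [0.4922, -0.0803, 0.1909]
ee_rot: [-2.167, -2.272, 0.005]
ft_force: [1.8, 1.0, -0.2]
grip_width: 0.0918
grip_force: 0.0
t: 7.25
tcp_pos: [0.5251, 0.2421, 0.1904]
ee_rot: [-2.502, -1.9, 0.0]
t: 7.75
tcp_pos: [0.5268, 0.2722, 0.1373]
ee_rot: [2.504, 1.896, 0.004]
ft_force: [0.9, -0.5, 0.9]
grip_width: 0.0917
grip_force: 0.0
```

```bash
python3 -m jog '[{"dr":[0,0,0],"xyz":[0,5,-25],"hand":1},{"dr":[0,0,0],"xyz":[0,5,-25],"hand":1},{"dr":[0,0,0],"xyz":[0,0,-20],"hand":1},{"dr":[0,0,0],"xyz":[0,0,-8],"hand":1},{"dr":[0,0,0],"xyz":[0,0,0],"hand":1},{"dr":[0,0,0],"xyz":[0,0,0],"hand":1},{"dr":[0,0,0],"xyz":[0,0,0],"hand":0.4},{"dr":[0,0,0],"xyz":[0,0,0],"hand":0.4}]'
python3 -m jog '[{"dr":[0,0,0],"xyz":[0,0,0],"hand":0.4},{"dr":[0,0,0],"xyz":[0,0,0],"hand":0.4},{"dr":[0,0,0],"xyz":[0,0,0],"hand":0.4},{"dr":[0,0,0],"xyz":[0,0,0],"hand":0.4}]'
```

```text
t: 8.42
tcp_pos: [0.5264, 0.2836, 0.0592]
ee_rot: [2.503, 1.899, 0.004]
ft_force: [0.2, -0.3, -0.0]
grip_width: 0.0807
grip_force: 0.0
t: 8.75
tcp_pos: [0.526, 0.2835, 0.058]
ee_rot: [2.502, 1.899, 0.003]
ft_force: [2.4, 0.2, 1.5]
grip_width: 0.0539
grip_force: 1.4
```

```bash
python3 -m jog '[{"dr":[0,0,0],"xyz":[0,0,0],"hand":0.4},{"dr":[0,0,0],"xyz":[0,0,0],"hand":0.4},{"dr":[0,0,0],"xyz":[0,0,30],"hand":0.4},{"dr":[0,0,0],"xyz":[0,0,30],"hand":0.4},{"dr":[0,0,0],"xyz":[0,0,30],"hand":0.4},{"dr":[0,0,0],"xyz":[0,0,30],"hand":0.4},{"dr":[0,0,0],"xyz":[0,0,0],"hand":0.4}]'
python3 -m jog '[{"dr":[0,0,0.065],"xyz":[-4,-36,0],"hand":0.4},{"dr":[0,0,0.065],"xyz":[-4,-36,0],"hand":0.4},{"dr":[0,0,0.065],"xyz":[-4,-36,0],"hand":0.4},{"dr":[0,0,0.065],"xyz":[-4,-36,0],"hand":0.4},{"dr":[0,0,0.065],"xyz":[-4,-36,0],"hand":0.4},{"dr":[0,0,0],"xyz":[-4,-36,0],"hand":0.4},{"dr":[0,0,0],"xyz":[-4,-36,0],"hand":0.4},{"dr":[0,0,0],"xyz":[-4,-36,0],"hand":0.4}]'
python3 -m jog '[{"dr":[0,0,0],"xyz":[-2,-29,0],"hand":0.4},{"dr":[0,0,0],"xyz":[0,0,-25],"hand":0.4},{"dr":[0,0,0],"xyz":[0,0,-25],"hand":0.4},{"dr":[0,0,0],"xyz":[0,0,-20],"hand":0.4},{"dr":[0,0,0],"xyz":[0,0,0],"hand":0.4},{"dr":[0,0,0],"xyz":[0,0,0],"hand":0.4},{"dr":[0,0,0],"xyz":[0,0,0],"hand":0.4}]'
```

```text
t: 9.33
tcp_pos: [0.5276, 0.2845, 0.1825]
ee_rot: [-2.502, -1.899, -0.012]
ft_force: [1.2, 0.5, -3.0]
grip_width: 0.0522
grip_force: 24.9
t: 10.0
tcp_pos: [0.4915, -0.006, 0.1764]
ee_rot: [-2.16, -2.278, 0.003]
ft_force: [1.4, -0.5, -2.5]
grip_width: 0.0523
grip_force: 24.9
t: 10.58
tcp_pos: [0.4914, -0.0337, 0.1078]
ee_rot: [2.162, 2.279, -0.0]
ft_force: [0.2, -0.6, -2.4]
grip_width: 0.0517
grip_force: 24.9
```

```bash
python3 -m jog '[{"dr":[0,0,0],"xyz":[1,0.5,-17],"hand":0.4},{"dr":[0,0,0],"xyz":[0,0,-12],"hand":0.4},{"dr":[0,0,0],"xyz":[0,0,-3],"hand":0.4},{"dr":[0,0,0],"xyz":[0,0,0],"hand":0.4},{"dr":[0,0,0],"xyz":[0,0,-2],"hand":0.4},{"dr":[0,0,0],"xyz":[0,0,-2],"hand":0.4},{"dr":[0,0,0],"xyz":[0,0,0],"hand":0.4},{"dr":[0,0,0],"xyz":[0,0,0],"hand":0.4}]'
```

```text
t: 11.25
tcp_pos: [0.4931, -0.0331, 0.0728]
ee_rot: [2.162, 2.279, 0.003]
ft_force: [-0.8, 0.6, 5.0]
grip_width: 0.0522
grip_force: 24.8
```

```bash
python3 -m jog '[{"dr":[0,0,0],"xyz":[0,0,0],"hand":0.9},{"dr":[0,0,0],"xyz":[0,0,0],"hand":0.9},{"dr":[0,0,0],"xyz":[0,0,0],"hand":0.9},{"dr":[0,0,0],"xyz":[0,0,0],"hand":0.9},{"dr":[0,0,0],"xyz":[0,0,30],"hand":1},{"dr":[0,0,0],"xyz":[0,0,40],"hand":1},{"dr":[0,0,0],"xyz":[0,0,10],"hand":1}]' | head -3
python3 -m jog '[{"dr":[0,0,-0.06],"xyz":[33,1.2,0],"hand":1},{"dr":[0,0,-0.06],"xyz":[33,1.2,0],"hand":1},{"dr":[0,0,-0.06],"xyz":[33,1.2,0],"hand":1},{"dr":[0,0,-0.055],"xyz":[33,1.2,0],"hand":1},{"dr":[0,0,0],"xyz":[33,1.2,-30],"hand":1},{"dr":[0,0,0],"xyz":[0,0,0],"hand":1},{"dr":[0,0,0],"xyz":[0,0,0],"hand":1},{"dr":[0,0,0],"xyz":[0,0,0],"hand":1}]'
```

```text
t: 11.83
tcp_pos: [0.4947, -0.0338, 0.1555]
ee_rot: [2.16, 2.275, 0.007]
t: 12.5
tcp_pos: [0.6544, -0.0278, 0.123]
ee_rot: [-2.414, -2.009, 0.002]
ft_force: [0.3, 0.1, 1.0]
grip_width: 0.0921
grip_force: 0.0
```

```bash
python3 -m jog '[{"dr":[0,0,0],"xyz":[3,0.5,-25],"hand":1},{"dr":[0,0,0],"xyz":[0,0,-25],"hand":1},{"dr":[0,0,0],"xyz":[0,0,-20],"hand":1},{"dr":[0,0,0],"xyz":[0,0,-4],"hand":1},{"dr":[0,0,0],"xyz":[0,0,0],"hand":1},{"dr":[0,0,0],"xyz":[0,0,0],"hand":1},{"dr":[0,0,0],"xyz":[0,0,0],"hand":0.4},{"dr":[0,0,0],"xyz":[0,0,0],"hand":0.4}]' | head -4
python3 -m jog '[{"dr":[0,0,0],"xyz":[0,0,0],"hand":0.4},{"dr":[0,0,0],"xyz":[0,0,0],"hand":0.4},{"dr":[0,0,0],"xyz":[0,0,0],"hand":0.4},{"dr":[0,0,0],"xyz":[0,0,0],"hand":0.4},{"dr":[0,0,0],"xyz":[0,0,0],"hand":0.4},{"dr":[0,0,0],"xyz":[0,0,0],"hand":0.4}]'
```

```text
t: 13.17
tcp_pos: [0.6592, -0.0268, 0.0515]
ee_rot: [2.413, 2.009, 0.004]
ft_force: [-0.9, 0.1, 0.3]
t: 13.67
tcp_pos: [0.6582, -0.0267, 0.0496]
ee_rot: [2.414, 2.01, 0.0]
ft_force: [-0.6, 0.1, 1.8]
grip_width: 0.0521
grip_force: 24.9
```

```bash
python3 -m jog '[{"dr":[0,0,0],"xyz":[0,0,30],"hand":0.4},{"dr":[0,0,0],"xyz":[0,0,30],"hand":0.4},{"dr":[0,0,0.06],"xyz":[-34,19,10],"hand":0.4},{"dr":[0,0,0.06],"xyz":[-34,19,10],"hand":0.4},{"dr":[0,0,0.06],"xyz":[-34,19,0],"hand":0.4},{"dr":[0,0,0.05],"xyz":[-34,19,0],"hand":0.4},{"dr":[0,0,0],"xyz":[-34,19,0],"hand":0.4},{"dr":[0,0,0],"xyz":[0,0,0],"hand":0.4}]' | head -3
python3 -m jog '[{"dr":[0,0,0],"xyz":[0,0,-20],"hand":0.4},{"dr":[0,0,0],"xyz":[0,0,-15],"hand":0.4},{"dr":[0,0,0],"xyz":[0,0,0],"hand":0.4},{"dr":[0,0,0],"xyz":[0,0,0],"hand":0.4},{"dr":[0,0,0],"xyz":[0,0,0],"hand":0.4}]'
```

```text
t: 14.33
tcp_pos: [0.4796, 0.0722, 0.1278]
ee_rot: [-2.154, -2.273, 0.008]
t: 14.75
tcp_pos: [0.4885, 0.0679, 0.0948]
ee_rot: [2.168, 2.273, -0.0]
ft_force: [0.2, 0.3, -3.2]
grip_width: 0.0517
grip_force: 24.9
```

```bash
python3 -m jog '[{"dr":[0,0,0],"xyz":[-1,1,-15],"hand":0.4},{"dr":[0,0,0],"xyz":[0,0,-8],"hand":0.4},{"dr":[0,0,0],"xyz":[0,0,-3],"hand":0.4},{"dr":[0,0,0],"xyz":[0,0,0],"hand":0.4},{"dr":[0,0,0],"xyz":[0,0,-2],"hand":0.4},{"dr":[0,0,0],"xyz":[0,0,-2],"hand":0.4},{"dr":[0,0,0],"xyz":[0,0,0],"hand":0.4},{"dr":[0,0,0],"xyz":[0,0,0],"hand":0.4}]'
```

```text
t: 15.42
tcp_pos: [0.4873, 0.0693, 0.0647]
ee_rot: [2.167, 2.274, 0.0]
ft_force: [-0.2, -0.6, -2.8]
grip_width: 0.0522
grip_force: 24.9
```

```bash
python3 -m jog '[{"dr":[0,0,0],"xyz":[0,0,-1],"hand":0.4},{"dr":[0,0,0],"xyz":[0,0,0],"hand":0.4}]' | tail -3
python3 -m jog '[{"dr":[0,0,0],"xyz":[0,0,0],"hand":0.9},{"dr":[0,0,0],"xyz":[0,0,0],"hand":0.9},{"dr":[0,0,0],"xyz":[0,0,0],"hand":0.9},{"dr":[0,0,0],"xyz":[0,0,0],"hand":0.9},{"dr":[0,0,0],"xyz":[0,0,30],"hand":1},{"dr":[0,0,0],"xyz":[0,0,40],"hand":1},{"dr":[0,0,0],"xyz":[0,0,30],"hand":1}]' | head -3
python3 -m jog '[{"dr":[0,0,-0.04],"xyz":[-18,36,0],"hand":1},{"dr":[0,0,-0.04],"xyz":[-18,36,0],"hand":1},{"dr":[0,0,-0.04],"xyz":[-18,36,0],"hand":1},{"dr":[0,0,-0.04],"xyz":[-18,36,0],"hand":1},{"dr":[0,0,0],"xyz":[-18,36,0],"hand":1},{"dr":[0,0,0],"xyz":[-18,36,0],"hand":1},{"dr":[0,0,0],"xyz":[0,0,-30],"hand":1},{"dr":[0,0,0],"xyz":[0,0,-30],"hand":1}]' | head -3
python3 -m jog '[{"dr":[0,0,0],"xyz":[0,0,0],"hand":1},{"dr":[0,0,0],"xyz":[0,0,0],"hand":1},{"dr":[0,0,0],"xyz":[0,0,0],"hand":1}]'
```

```text
ft_force: [-1.8, -0.7, 8.0]
grip_width: 0.052
grip_force: 24.9
t: 16.17
tcp_pos: [0.4873, 0.0688, 0.1651]
ee_rot: [2.168, 2.273, -0.001]
t: 16.83
tcp_pos: [0.3784, 0.2896, 0.1039]
ee_rot: [-2.334, -2.101, -0.008]
t: 17.08
tcp_pos: [0.3801, 0.285, 0.1045]
ee_rot: [2.344, 2.091, 0.002]
ft_force: [0.5, -0.6, 0.6]
grip_width: 0.0918
grip_force: 0.0
```

```bash
python3 -m jog '[{"dr":[0,0,0],"xyz":[0,1,-25],"hand":1},{"dr":[0,0,0],"xyz":[0,0,-25],"hand":1},{"dr":[0,0,0],"xyz":[0,0,-12],"hand":1},{"dr":[0,0,0],"xyz":[0,0,-3],"hand":1},{"dr":[0,0,0],"xyz":[0,0,0],"hand":1},{"dr":[0,0,0],"xyz":[0,0,0],"hand":1},{"dr":[0,0,0],"xyz":[0,0,0],"hand":0.4},{"dr":[0,0,0],"xyz":[0,0,0],"hand":0.4}]' | head -4
python3 -m jog '[{"dr":[0,0,0],"xyz":[0,0,0],"hand":0.4},{"dr":[0,0,0],"xyz":[0,0,0],"hand":0.4},{"dr":[0,0,0],"xyz":[0,0,0],"hand":0.4},{"dr":[0,0,0],"xyz":[0,0,0],"hand":0.4},{"dr":[0,0,0],"xyz":[0,0,0],"hand":0.4},{"dr":[0,0,0],"xyz":[0,0,0],"hand":0.4}]'
```

```text
t: 17.75
tcp_pos: [0.3799, 0.2869, 0.0397]
ee_rot: [-2.342, -2.093, -0.004]
ft_force: [0.4, -0.0, 0.1]
t: 18.25
tcp_pos: [0.3792, 0.2864, 0.0386]
ee_rot: [-2.342, -2.094, -0.0]
ft_force: [-0.5, 0.6, 2.2]
grip_width: 0.0518
grip_force: 24.7
```

```bash
python3 -m jog '[{"dr":[0,0,0],"xyz":[0,0,30],"hand":0.4},{"dr":[0,0,0],"xyz":[0,0,40],"hand":0.4},{"dr":[0,0,0],"xyz":[0,0,40],"hand":0.4},{"dr":[0,0,0],"xyz":[0,0,15],"hand":0.4},{"dr":[0,0,0],"xyz":[0,0,0],"hand":0.4}]' | head -3
python3 -m jog '[{"dr":[0,0,0.04],"xyz":[18,-29,0],"hand":0.4},{"dr":[0,0,0.04],"xyz":[18,-29,0],"hand":0.4},{"dr":[0,0,0.04],"xyz":[18,-29,0],"hand":0.4},{"dr":[0,0,0.04],"xyz":[18,-29,0],"hand":0.4},{"dr":[0,0,0],"xyz":[18,-29,0],"hand":0.4},{"dr":[0,0,0],"xyz":[16,-27,0],"hand":0.4},{"dr":[0,0,0],"xyz":[0,0,0],"hand":0.4},{"dr":[0,0,0],"xyz":[0,0,0],"hand":0.4}]' | head -3
python3 -m jog '[{"dr":[0,0,0],"xyz":[0,0,-30],"hand":0.4},{"dr":[0,0,0],"xyz":[0,0,-30],"hand":0.4},{"dr":[0,0,0],"xyz":[0,0,-15],"hand":0.4},{"dr":[0,0,0],"xyz":[0,0,0],"hand":0.4},{"dr":[0,0,0],"xyz":[0,0,0],"hand":0.4},{"dr":[0,0,0],"xyz":[0,0,0],"hand":0.4}]'
```

```text
t: 18.67
tcp_pos: [0.3807, 0.2877, 0.1666]
ee_rot: [-2.341, -2.093, -0.011]
t: 19.33
tcp_pos: [0.4846, 0.1119, 0.1616]
ee_rot: [-2.172, -2.269, 0.005]
t: 19.83
tcp_pos: [0.4852, 0.1149, 0.0888]
ee_rot: [2.166, 2.275, 0.0]
ft_force: [0.1, -0.3, -2.5]
grip_width: 0.0522
grip_force: 24.8
```

```bash
python3 -m jog '[{"dr":[0,0,0],"xyz":[0,0,-20],"hand":0.4},{"dr":[0,0,0],"xyz":[0,0,-9],"hand":0.4},{"dr":[0,0,0],"xyz":[0,0,-3],"hand":0.4},{"dr":[0,0,0],"xyz":[0,0,0],"hand":0.4},{"dr":[0,0,0],"xyz":[0,0,-2],"hand":0.4},{"dr":[0,0,0],"xyz":[0,0,-2],"hand":0.4},{"dr":[0,0,0],"xyz":[0,0,0],"hand":0.4},{"dr":[0,0,0],"xyz":[0,0,0],"hand":0.4}]'
python3 -m jog '[{"dr":[0,0,0],"xyz":[0,0,0],"hand":0.9},{"dr":[0,0,0],"xyz":[0,0,0],"hand":0.9},{"dr":[0,0,0],"xyz":[0,0,0],"hand":0.9},{"dr":[0,0,0],"xyz":[0,0,0],"hand":0.9},{"dr":[0,0,0],"xyz":[0,0,30],"hand":1},{"dr":[0,0,0],"xyz":[0,0,40],"hand":1},{"dr":[0,0,0],"xyz":[0,0,40],"hand":1},{"dr":[0,0,0],"xyz":[0,0,40],"hand":1}]' | head -3
python3 -m jog '[{"dr":[0,0,0],"xyz":[0,-35,40],"hand":1},{"dr":[0,0,0],"xyz":[0,-35,15],"hand":1},{"dr":[0,0,0],"xyz":[0,-35,15],"hand":1},{"dr":[0,0,0],"xyz":[0,-35,15],"hand":1},{"dr":[0,0,0],"xyz":[0,0,0],"hand":1},{"dr":[0,0,0],"xyz":[0,0,0],"hand":1},{"dr":[0,0,0],"xyz":[0,0,0],"hand":1}]' | head -3
python3 - <<'E'
from h import *
import pickle
p=r.camera_params("wrist"); im=r.snapshot("wrist"); cv2.imwrite("pics/w4.png",im);pickle.dump(p,open("w4.pkl","wb"))
E
python3 -m jog '[{"dr":[0,0,0],"xyz":[0,-40,0],"hand":1},{"dr":[0,0,0],"xyz":[0,-40,0],"hand":1},{"dr":[0,0,0],"xyz":[0,-40,0],"hand":1},{"dr":[0,0,0],"xyz":[0,-30,0],"hand":1},{"dr":[0,0,0],"xyz":[0,0,0],"hand":1},{"dr":[0,0,0],"xyz":[0,0,0],"hand":1},{"dr":[0,0,0],"xyz":[0,0,0],"hand":1}]' | head -3
python3 - <<'E'
from h import *
import pickle
p=r.camera_params("wrist"); im=r.snapshot("wrist"); cv2.imwrite("pics/w5.png",im);pickle.dump(p,open("w5.pkl","wb"))
w4=cv2.imread("pics/w4.png"); p4=pickle.load(open("w4.pkl","rb")); o=[]
for q,i,y in((p4,w4,.09),(p,im,-.055)):
    u,v=proj(q,(.489,y,.04)).round().astype(int); v0=max(v-60,0);u0=u-66; print(u0,v0)
    o.append(cv2.resize(i[v0:v0+180,u0:u0+132],(396,540),interpolation=cv2.INTER_CUBIC))
cv2.imwrite("pics/m3.png",np.hstack(o))
E
```

```text
t: 20.5
tcp_pos: [0.4859, 0.1145, 0.0536]
ee_rot: [2.168, 2.274, 0.003]
ft_force: [-2.0, -1.1, 6.6]
grip_width: 0.0524
grip_force: 24.8
t: 21.17
tcp_pos: [0.4846, 0.1138, 0.2038]
ee_rot: [2.168, 2.273, -0.002]
t: 21.75
tcp_pos: [0.4849, -0.0176, 0.2786]
ee_rot: [-2.167, -2.274, -0.0]
t: 22.38
tcp_pos: [0.4852, -0.1663, 0.278]
ee_rot: [-2.164, -2.275, 0.001]
265 15
266 11
```

View pics/m3.png

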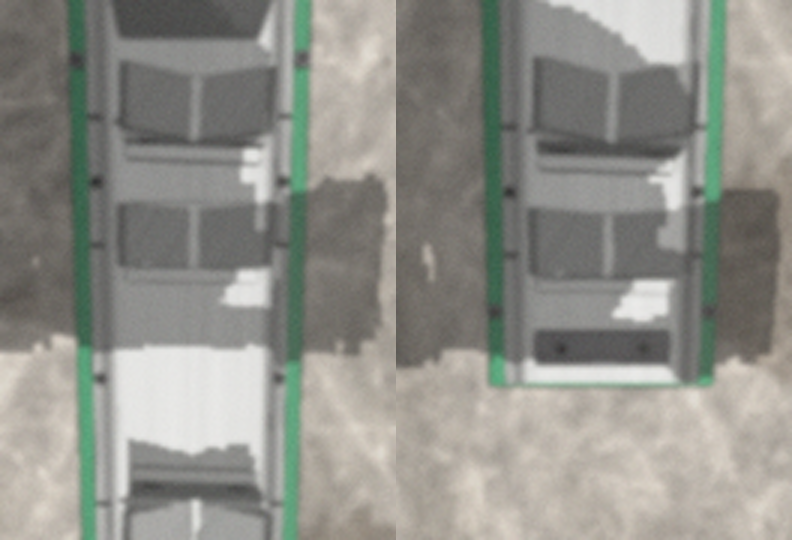

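The picture shows all four supports in the channel, V along the rail. The scribe marks on the guides are at rows 117/244 (left crop) and 128/254 (right crop), and the front foot edges at about 161/282 and 172/292. I'll check the centring.

```bash
python3 - <<'E'
from h import *
import pickle
p4,p5=[pickle.load(open(f"w{i}.pkl","rb")) for i in(4,5)]
f=lambda p,o,x,y,z:ray(p,(o[0]+(x+.5)/3-.5,o[1]+(y+.5)/3-.5),z)*1e3
for n,p,o,l,e,xs,xe in(("a",p4,(265,15),117,161,(95,285),(125,262)),("b",p4,(265,15),244,282,(97,282),(120,270)),("c",p5,(266,11),128,172,(113,306),(142,275)),("d",p5,(266,11),254,292,(114,300),(133,277))):
    a=(f(p,o,xs[0],l,.023)+f(p,o,xs[1],l,.023))/2; b=f(p,o,sum(xe)/2,e,.0155); b2=f(p,o,sum(xe)/2,e,.023)
    print(n,"line",a[:2].round(1),"foot front",b[:2].round(1),b2[1].round(1),"gap",(a[1]-b[1]).round(1),(a[1]-b2[1]).round(1))
# arbor: bright mask in w5 / silhouettes in top0
im=cv2.imread("pics/w3.png"); print(proj(pickle.load(open("w3.pkl","rb")),(.457,-.267,.05)),proj(pickle.load(open("w3.pkl","rb")),(.678,-.298,.05)))
E
```

```text
a line [484.6 114. ] foot front [486.8  99.4] 98.5 gap 14.6 15.5
b line [486.8  68.3] foot front [489.8  54.3] 54.2 gap 14.0 14.1
c line [492.7 -34.1] foot front [493.4 -48.7] -49.6 gap 14.6 15.5
d line [494.4 -79.3] foot front [494.7 -93.5] -93.5 gap 14.1 14.2
[212.33467005 259.2297633 ] [403.31519428 284.32907039]
```

Supports are centred within about 1 mm. Now the arbor.

```bash
python3 -m jog '[{"dr":[0,0,0],"xyz":[20,-24,0],"hand":1},{"dr":[0,0,0],"xyz":[20,-24,0],"hand":1},{"dr":[0,0,0],"xyz":[20,-24,0],"hand":1},{"dr":[0,0,0],"xyz":[20,-22,0],"hand":1},{"dr":[0,0,0],"xyz":[0,0,0],"hand":1},{"dr":[0,0,0],"xyz":[0,0,0],"hand":1},{"dr":[0,0,0],"xyz":[0,0,0],"hand":1},{"dr":[0,0,0],"xyz":[0,0,0],"hand":1}]' | head -3
python3 - <<'E'
from h import *
import pickle
p=r.camera_params("wrist"); im=r.snapshot("wrist"); cv2.imwrite("pics/w6.png",im);pickle.dump(p,open("w6.pkl","wb"))
u,v=proj(p,(.567,-.285,.05)).round().astype(int); print(u,v)
v0=max(v-65,0);u0=u-130;print(u0,v0)
cv2.imwrite("pics/m4.png",cv2.resize(im[v0:v0+130,u0:u0+260],(780,390),interpolation=cv2.INTER_CUBIC))
E
```

```text
t: 23.1
tcp_pos: [0.5649, -0.26, 0.2787]
ee_rot: [-2.164, -2.276, -0.001]
323 194
193 129
```

View pics/m4.png

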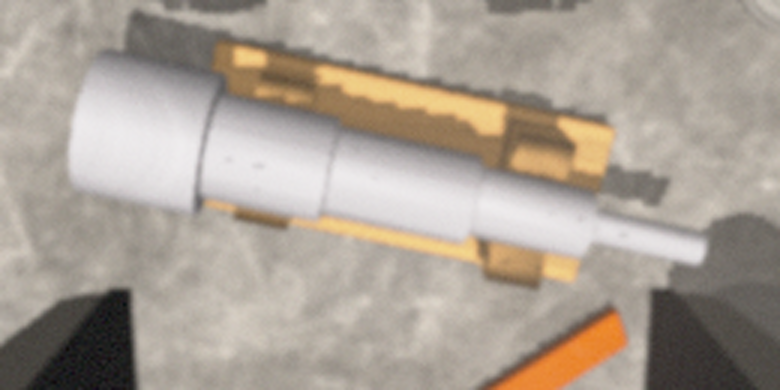

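m4 shows the arbor in its chocks: thin tip at (703,250), grip-section ends at (331,172) and (475,199), thick face at about (84,120).

```bash
python3 - <<'E'
from h import *
import pickle
p=pickle.load(open("w6.pkl","rb"))
P=[((84,120),0),((212,143),46),((331,172),92),((475.5,199),148),((596,223),194),((703,250),240)]
W=np.array([ray(p,(193+(x+.5)/3-.5,129+(y+.5)/3-.5),.05)*1e3 for (x,y),_ in P])[:,:2]; s=np.array([q for _,q in P])
print(W.round(1)); k=np.polyfit(s,W,1); print(k, np.degrees(np.arctan2(k[0,1],k[0,0])),np.linalg.norm(k[0])); d=k[0]/np.linalg.norm(k[0])
for x in(0,112,240): print(x,np.round(W.mean(0)+(x-s.mean())*d,1))
E
```

```text
[[ 448.6 -260.7]
 [ 497.3 -267.1]
 [ 543.1 -276.1]
 [ 599.4 -284. ]
 [ 647.  -291.2]
 [ 690.1 -300. ]]
[[ 1.00750533e+00 -1.62585330e-01]
 [ 4.50034631e+02 -2.60340946e+02]] -9.167028921069766 1.020539555002636
0 [ 452.5 -260.7]
112 [ 563.  -278.6]
240 [ 689.4 -299. ]
```

```bash
python3 -m jog '[{"dr":[0,0,0.124],"xyz":[0,-2,0],"hand":1},{"dr":[0,0,0.124],"xyz":[0,-2,0],"hand":1},{"dr":[0,0,0.124],"xyz":[0,-2,0],"hand":1},{"dr":[0,0,0.124],"xyz":[0,-2,0],"hand":1},{"dr":[0,0,0.124],"xyz":[0,-2,0],"hand":1},{"dr":[0,0,0.124],"xyz":[0,-2,0],"hand":1}]' | head -3
python3 -m jog '[{"dr":[0,0,0.124],"xyz":[0,-2,0],"hand":1},{"dr":[0,0,0.124],"xyz":[0,-2,-20],"hand":1},{"dr":[0,0,0.124],"xyz":[0,-2,-30],"hand":1},{"dr":[0,0,0.124],"xyz":[0,-1,-30],"hand":1},{"dr":[0,0,0.123],"xyz":[0,0,-30],"hand":1},{"dr":[0,0,0],"xyz":[0,0,0],"hand":1},{"dr":[0,0,0],"xyz":[0,0,0],"hand":1},{"dr":[0,0,0],"xyz":[0,0,0],"hand":1}]'
```

```text
t: 23.65
tcp_pos: [0.565, -0.2728, 0.2794]
ee_rot: [1.181, 2.91, 0.002]
t: 24.32
tcp_pos: [0.566, -0.2812, 0.1709]
ee_rot: [0.255, 3.129, -0.001]
ft_force: [0.1, -0.5, 0.2]
grip_width: 0.0919
grip_force: 0.0
```

```bash
python3 -m jog '[{"dr":[0,0,0],"xyz":[-3,2.5,-30],"hand":1},{"dr":[0,0,0],"xyz":[0,0,-30],"hand":1},{"dr":[0,0,0],"xyz":[0,0,-30],"hand":1},{"dr":[0,0,0],"xyz":[0,0,-25],"hand":1},{"dr":[0,0,0],"xyz":[0,0,-6],"hand":1},{"dr":[0,0,0],"xyz":[0,0,0],"hand":1},{"dr":[0,0,0],"xyz":[0,0,0],"hand":1},{"dr":[0,0,0],"xyz":[0,0,0],"hand":1}]'
python3 -m jog '[{"dr":[0,0,0],"xyz":[0,0,0],"hand":0.2},{"dr":[0,0,0],"xyz":[0,0,0],"hand":0.2},{"dr":[0,0,0],"xyz":[0,0,0],"hand":0.2},{"dr":[0,0,0],"xyz":[0,0,0],"hand":0.2},{"dr":[0,0,0],"xyz":[0,0,0],"hand":0.2},{"dr":[0,0,0],"xyz":[0,0,0],"hand":0.2},{"dr":[0,0,0],"xyz":[0,0,0],"hand":0.2},{"dr":[0,0,0],"xyz":[0,0,0],"hand":0.2}]' 45
```

```text
t: 24.98
tcp_pos: [0.5639, -0.2794, 0.0505]
ee_rot: [0.251, 3.127, -0.002]
ft_force: [-0.2, 0.0, 0.5]
grip_width: 0.092
grip_force: 0.0
t: 25.65
tcp_pos: [0.562, -0.2787, 0.0478]
ee_rot: [-0.251, -3.131, -0.0]
ft_force: [0.9, 0.2, -0.1]
grip_width: 0.041
grip_force: 0.0
```

```bash
python3 -m jog '[{"dr":[0,0,0],"xyz":[1,0,2],"hand":0.2},{"dr":[0,0,0],"xyz":[0,0,0],"hand":0.2},{"dr":[0,0,0],"xyz":[0,0,0],"hand":0.2},{"dr":[0,0,0],"xyz":[0,0,0],"hand":0.2},{"dr":[0,0,0],"xyz":[0,0,0],"hand":0.2}]' 45
```

```text
t: 26.07
tcp_pos: [0.5626, -0.2784, 0.0493]
ee_rot: [-0.251, -3.13, -0.001]
ft_force: [0.4, -0.3, -6.7]
grip_width: 0.0351
grip_force: 45.0
```

```bash
python3 -m jog '[{"dr":[0,0,0],"xyz":[0,0,15],"hand":0.2},{"dr":[0,0,0],"xyz":[0,0,25],"hand":0.2},{"dr":[0,0,0],"xyz":[0,0,30],"hand":0.2},{"dr":[0,0,0],"xyz":[0,0,30],"hand":0.2},{"dr":[0,0,0],"xyz":[0,0,30],"hand":0.2},{"dr":[0,0,0],"xyz":[0,0,0],"hand":0.2},{"dr":[0,0,0],"xyz":[0,0,0],"hand":0.2}]'
python3 -m jog '[{"dr":[0,0,0],"xyz":[0,20,0],"hand":0.2},{"dr":[0,0,0],"xyz":[0,30,0],"hand":0.2},{"dr":[0,0,0],"xyz":[0,30,0],"hand":0.2},{"dr":[0,0,0],"xyz":[0,30,0],"hand":0.2},{"dr":[0,0,0],"xyz":[0,30,0],"hand":0.2},{"dr":[0,0,0],"xyz":[0,20,0],"hand":0.2},{"dr":[0,0,0],"xyz":[0,0,0],"hand":0.2}]'
```

```text
t: 26.65
tcp_pos: [0.564, -0.2791, 0.1821]
ee_rot: [0.251, 3.127, -0.001]
ft_force: [0.4, 1.2, -6.3]
grip_width: 0.0348
grip_force: 45.0
t: 27.23
tcp_pos: [0.5619, -0.1116, 0.1773]
ee_rot: [-0.239, -3.127, -0.006]
ft_force: [0.2, -0.1, -5.7]
grip_width: 0.035
grip_force: 45.0
```

```bash
python3 -m jog '[{"dr":[0,0,-0.1],"xyz":[-6,11,0],"hand":0.2},{"dr":[0,0,-0.1],"xyz":[-6,11,0],"hand":0.2},{"dr":[0,0,-0.1],"xyz":[-6,11,0],"hand":0.2},{"dr":[0,0,-0.1],"xyz":[-6,11,0],"hand":0.2},{"dr":[0,0,-0.1],"xyz":[-6,11,0],"hand":0.2},{"dr":[0,0,-0.1],"xyz":[-6,11,0],"hand":0.2},{"dr":[0,0,-0.1],"xyz":[-6,11,0],"hand":0.2}]' | head -3
python3 -m jog '[{"dr":[0,0,-0.1],"xyz":[-6,11,0],"hand":0.2},{"dr":[0,0,-0.1],"xyz":[-6,11,0],"hand":0.2},{"dr":[0,0,-0.1],"xyz":[-6,11,0],"hand":0.2},{"dr":[0,0,-0.1],"xyz":[-6,11,0],"hand":0.2},{"dr":[0,0,-0.1],"xyz":[-6,11,0],"hand":0.2},{"dr":[0,0,-0.1],"xyz":[0,3,0],"hand":0.2},{"dr":[0,0,-0.06],"xyz":[0,0,0],"hand":0.2},{"dr":[0,0,0],"xyz":[0,0,0],"hand":0.2}]' | head -3
python3 -m jog '[{"dr":[0,0,0],"xyz":[0,0,0],"hand":0.2},{"dr":[0,0,0],"xyz":[0,0,0],"hand":0.2},{"dr":[0,0,0],"xyz":[0,0,0],"hand":0.2}]'
python3 - <<'E'
from h import *
import pickle
cv2.imwrite("pics/s7.png",r.snapshot("scene"));t=r.snapshot("top");cv2.imwrite("pics/t7.png",t)
p=r.camera_params("wrist");w=r.snapshot("wrist");cv2.imwrite("pics/w7.png",w);pickle.dump(p,open("w7.pkl","wb"))
s=cv2.imread("pics/s7.png")
A=cv2.resize(s[110:280,200:470],(540,340)); B=cv2.resize(w[0:260,220:430],(252,312))
o=np.zeros((340,800,3),np.uint8);o[:,:540]=A;o[:312,545:797]=B;cv2.imwrite("pics/m5.png",o)
E
```

```text
t: 27.82
tcp_pos: [0.5194, -0.0415, 0.1782]
ee_rot: [-1.316, -2.85, 0.003]
t: 28.48
tcp_pos: [0.4898, 0.0163, 0.1786]
ee_rot: [-2.164, -2.275, 0.004]
t: 28.73
tcp_pos: [0.4908, 0.0159, 0.1795]
ee_rot: [-2.163, -2.278, 0.001]
ft_force: [-0.2, 0.1, -5.9]
grip_width: 0.0352
grip_force: 45.0
```

View pics/m5.png

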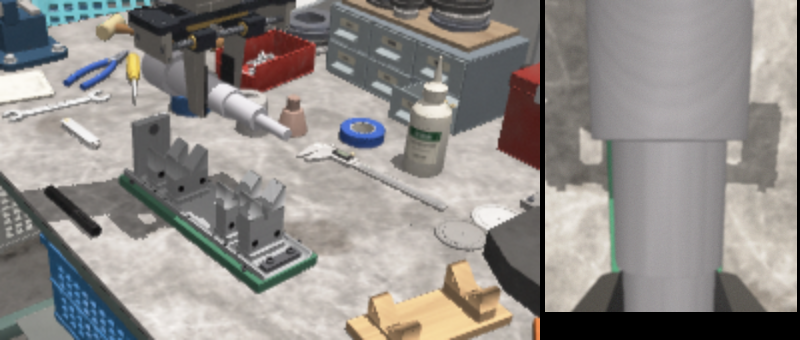

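m5 shows the arbor held level over the rail, thick end towards the stop. In the wrist view the x=46 step is at row ~116 and the x=92 step at row ~225. I'll check the along-axis grip point.

```bash
python3 - <<'E'
from h import *
import pickle
p=pickle.load(open("w7.pkl","rb")); s=r.sense(); print(s["tcp_pos"])
g=cv2.cvtColor(cv2.imread("pics/w7.png"),cv2.COLOR_BGR2GRAY).astype(int)
col=g[:,310:330].mean(1); d=abs(np.diff(col)); i=np.argsort(-d[:260])[:8]; print(sorted((int(k),round(d[k],1)) for k in i))
z=s["tcp_pos"][2]+.0007
for v in(115,116,117,224,225,226): print(v,[ (ray(p,(320,v),z+h)[1]*1e3-s["tcp_pos"][1]*1e3).round(1) for h in(0,.018,.021,.028)])
# silhouettes of 42mm section
for v in(130,150,200): 
    row=g[v]; print(v,ray(p,(220+(610-545)/1.2,v),z)[0]*1e3,ray(p,(220+(727-545)/1.2,v),z)[0]*1e3)
E
```

```text
[0.49106909 0.0160646  0.17977168]
[(113, np.float64(3.2)), (114, np.float64(10.4)), (115, np.float64(16.1)), (116, np.float64(4.2)), (117, np.float64(15.4)), (118, np.float64(12.8)), (119, np.float64(4.7)), (230, np.float64(1.9))]
115 [np.float64(66.5), np.float64(66.7), np.float64(66.7), np.float64(66.8)]
116 [np.float64(66.1), np.float64(66.3), np.float64(66.4), np.float64(66.5)]
117 [np.float64(65.7), np.float64(65.9), np.float64(66.0), np.float64(66.1)]
224 [np.float64(16.6), np.float64(22.7), np.float64(23.7), np.float64(26.1)]
225 [np.float64(16.1), np.float64(22.3), np.float64(23.3), np.float64(25.7)]
226 [np.float64(15.6), np.float64(21.8), np.float64(22.9), np.float64(25.3)]
130 466.7150875012217 509.5823914887322
150 466.8611659940839 510.3469731855247
200 467.2454910992602 512.3585629465967
```

```bash
python3 -m jog '[{"dr":[0,0,0],"xyz":[-1.5,9,0],"hand":0.2},{"dr":[0,0,0],"xyz":[0,0,-20],"hand":0.2},{"dr":[0,0,0],"xyz":[0,0,-20],"hand":0.2},{"dr":[0,0,0],"xyz":[0,0,-20],"hand":0.2},{"dr":[0,0,0],"xyz":[0,0,-15],"hand":0.2},{"dr":[0,0,0],"xyz":[0,0,0],"hand":0.2},{"dr":[0,0,0],"xyz":[0,0,0],"hand":0.2},{"dr":[0,0,0],"xyz":[0,0,0],"hand":0.2}]'
```

```text
t: 29.55
tcp_pos: [0.4904, 0.0256, 0.1057]
ee_rot: [2.163, 2.277, 0.002]
ft_force: [0.7, -0.3, -5.5]
grip_width: 0.035
grip_force: 45.0
```

```bash
python3 -m jog '[{"dr":[0,0,0],"xyz":[-0.5,0,-8],"hand":0.2},{"dr":[0,0,0],"xyz":[0,0,-5],"hand":0.2},{"dr":[0,0,0],"xyz":[0,0,-3],"hand":0.2},{"dr":[0,0,0],"xyz":[0,0,0],"hand":0.2},{"dr":[0,0,0],"xyz":[0,0,0],"hand":0.2}]'
python3 -m jog '[{"dr":[0,0,0],"xyz":[0,0,-1],"hand":0.2},{"dr":[0,0,0],"xyz":[0,0,-1],"hand":0.2},{"dr":[0,0,0],"xyz":[0,0,0],"hand":0.2},{"dr":[0,0,0],"xyz":[0,0,0],"hand":0.2}]'
```

```text
t: 29.97
tcp_pos: [0.489, 0.0253, 0.0888]
ee_rot: [-2.164, -2.277, 0.0]
ft_force: [0.6, 0.5, -5.7]
grip_width: 0.0349
grip_force: 45.0
t: 30.3
tcp_pos: [0.4894, 0.0253, 0.087]
ee_rot: [2.164, 2.277, 0.001]
ft_force: [0.3, -0.2, -5.3]
grip_width: 0.0352
grip_force: 45.0
```

```bash
python3 -m jog '[{"dr":[0,0,0],"xyz":[0,0,-1],"hand":0.2},{"dr":[0,0,0],"xyz":[0,0,0],"hand":0.2},{"dr":[0,0,0],"xyz":[0,0,0],"hand":0.2}]'
python3 -m jog '[{"dr":[0,0,0],"xyz":[0,0,-1],"hand":0.2},{"dr":[0,0,0],"xyz":[0,0,0],"hand":0.2},{"dr":[0,0,0],"xyz":[0,0,0],"hand":0.2}]'
```

```text
t: 30.55
tcp_pos: [0.4899, 0.0254, 0.0862]
ee_rot: [2.164, 2.276, 0.002]
ft_force: [2.6, -0.1, -2.3]
grip_width: 0.0351
grip_force: 45.0
t: 30.8
tcp_pos: [0.49, 0.0254, 0.0861]
ee_rot: [2.164, 2.277, 0.003]
ft_force: [-1.8, -0.1, 10.2]
grip_width: 0.0353
grip_force: 45.0
```

Contact came at the expected height. Release, retreat and look.

```bash
python3 -m jog '[{"dr":[0,0,0],"xyz":[0,0,0.5],"hand":0.5},{"dr":[0,0,0],"xyz":[0,0,0],"hand":0.7},{"dr":[0,0,0],"xyz":[0,0,0],"hand":1},{"dr":[0,0,0],"xyz":[0,0,0],"hand":1},{"dr":[0,0,0],"xyz":[0,0,0],"hand":1},{"dr":[0,0,0],"xyz":[0,0,0],"hand":1},{"dr":[0,0,0],"xyz":[0,0,0],"hand":1}]' | tail -3
python3 -m jog '[{"dr":[0,0,0],"xyz":[0,0,20],"hand":1},{"dr":[0,0,0],"xyz":[0,0,35],"hand":1},{"dr":[0,0,0],"xyz":[0,0,40],"hand":1},{"dr":[0,0,0],"xyz":[0,0,40],"hand":1},{"dr":[0,0,0],"xyz":[0,0,40],"hand":1},{"dr":[0,0,0],"xyz":[0,0,0],"hand":1},{"dr":[0,0,0],"xyz":[0,0,0],"hand":1},{"dr":[0,0,0],"xyz":[0,0,0],"hand":1}]'
python3 - <<'E'
from h import *
import pickle
s=r.snapshot("scene");p=r.camera_params("wrist");w=r.snapshot("wrist");pickle.dump(p,open("w8.pkl","wb"))
cv2.imwrite("pics/w8.png",w);cv2.imwrite("pics/s8.png",s)
A=cv2.resize(s[150:265,240:375],(540,460),interpolation=cv2.INTER_CUBIC);B=cv2.resize(w[0:230,260:390],(260,460),interpolation=cv2.INTER_CUBIC)
cv2.imwrite("pics/m6.png",np.hstack([A,B]))
E
```

```text
ft_force: [0.6, -0.0, -0.4]
grip_width: 0.0798
grip_force: 0.0
t: 32.05
tcp_pos: [0.4886, 0.0256, 0.26]
ee_rot: [-2.163, -2.277, -0.0]
ft_force: [-0.9, 1.2, -0.3]
grip_width: 0.0918
grip_force: 0.0
```

View pics/m6.png

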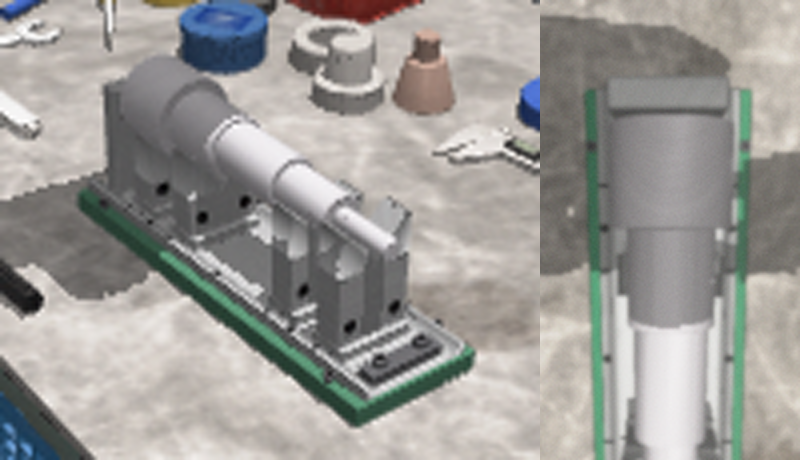

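The arbor lies level in the four Vs, thick end against the stop side. I'll check the gap numerically: stop's inner top edge at row ~57, x=46 step at row ~113.

```bash
python3 - <<'E'
from h import *
import pickle
p=pickle.load(open("w8.pkl","rb"))
st=ray(p,(323,113),.115)[1]*1e3
print("step46 y",st,ray(p,(300,113),.100)[1]*1e3,"face",st+46,"stop inner",[ray(p,(323,v),.095)[1]*1e3 for v in(55,56,57)],"stop back top",ray(p,(323,38.5),.095)[1]*1e3,"expected inner",17.5+125)
E
```

```text
step46 y 92.30185606681856 91.1582726245711 face 138.30185606681857 stop inner [np.float64(141.39110901047394), np.float64(140.57579285736546), np.float64(139.75937396014555)] stop back top 154.6865840961325 expected inner 142.5
```

```bash
python3 -c "from station import r; print(r.job_done())"
```

```text
the job is handed in; nothing more can be done
None
```

I handed the job in at about 32 s: the four supports stand within about 1 mm of their scribed lines in height order from the stop, and the arbor lies level in the Vs, thick end about 3–4 mm off the stop by the last camera view, with the gripper clear.

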